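Set the suction on a bench aspirator with its pull-to-unlock regulator knob

ROBOT

A 6-joint arm with a two-finger parallel gripper is mounted at the origin on the work surface. World frame = base frame: x ahead of the robot, y to its left, z up, the work surface at z = 0. Lengths are in m, angles in rad, forces in N, time in s.
With the tool pointing down it reaches from about 0.35 to 0.975 m from the base axis. Payload 4.9 kg.
Tool frame: the origin (TCP) lies at the very end of the fingers, on their centre line; the grasp point (between the pads) lies behind it (manip.pinch_z is the y of the grasp point in the tool frame, in m); y points along the fingers, x is the direction in which the jaws open and shut, and the axes are right-handed (so a half turn about y gives the same grasp; the last joint's range is limited). The gripper opens to 85 mm and grips with 20 to 120 N. Pads are 22 mm wide; open, the fingers measure 114 mm over their backs; the gripper's body (76 mm by 85 mm) begins 54 mm behind the grasp point. The pads swing forward as they close: fully open they stand 13 mm farther back than shut.
Start: joints at [-0.119, 0.053, 1.613, -0, 1.476, -0.119], TCP at [0.625, 0, 0.192] pointing down, gripper open.
Joint ranges: [-3.01, 3.01], [-1.01, 2.22], [0.06, 2.58], [-1.02, 4.17], [0.09, 2.62], [-3.14, 3.14]. Speed limits (rad/s): [2.57, 2.57, 3.14, 3.14, 3.14, 3.14].

INTERFACE

Orientations are given as a unit quaternion [w, x, y, z].
In Python, from plant import manip gives the robot as it stands.
- The arm moves only by the tool drive_tool, never from a script. Its argument "motion" is a list of rows, each a list of 3 entries, a list of its own where there are three numbers: the shift along the tool's x, y, z in units of 25 mm (1.0 is 25 mm), then the turn, a rotation vector about the tool's x, y, z in units of 5 degrees (1.0 is 5 degrees), then the closure, from -1 (fully open) to 1 (shut). A call has 1 to 12 rows; each row shifts and turns the commanded pose from where the row before left it, along the tool's axes as they then stand; what a row does not reach is not made up. A row lasts 1/10 s, in which the tool goes at most 50 mm and 8.59 degrees, less where a joint would pass 70% of its speed; a pose out of reach is approached as far as the arm can. A call is refused whole if a number of a shift passes 1 or a number of a turn 1, either way. A call with a gripper value outside its range is refused whole. The fingers move at their own pace and stop on an object; the grip force is fixed at half the most. Time passes only in rows, so rows that do not move let the fingers close. It gives the time, the measured TCP pose, the force and the opening at its end, in the units of the state.
- manip.state(): the state, without advancing time (a new reading comes with each control period).
- manip.grab_frame(name): name is "scene" or "side" or "wrist"; returns a dict with "img" (400x640x3 uint8, blue, green, red), "range_z" (400x640 float32, m along the optical axis (not along the pixel's ray), 0 where there is no reading), "camera_matrix" (3x3 intrinsics, pixels), "world_from_camera" (4x4, takes a point from camera to world coordinates); the wrist camera has in their place "T_tool_cam" (4x4, takes a point from camera to tool coordinates, whose origin is the TCP and whose axes are the tool frame's). Camera axes: x right, y down, z forward; pixel columns grow to the right and rows downward; lengths in m; the calibration is good to about 2 mm. A picture is of the moment at which its call begins: read the wrist's pose just before it.
- manip.job_done(): hands the job in, once; it reports no verdict.
The state is a dict: "time": time; "joint_pos": joint angles; "joint_vel": joint speeds; "joint_efforts": joint torques, N m; "tool_pos": TCP position; "tool_rot": TCP orientation; "contact_force": force on the tool from outside, world axes, zero at the start; "ft_torque": the same for the moment, N m; "gripper_width": opening from 0.0 (shut) to 1.0 (fully open).
Only numpy, scipy, OpenCV 4.12 (cv2) and the standard library are available. Lean on these libraries where they do the work, as an engineer would, in place of code of your own. Each camera call takes 0.05 s, during which the arm holds its last target. There are 200 camera calls.

TASK

Set the bench suction unit to the strength marked by the gauge's broad set hand: pull the regulator knob up to unlock it, turn it until the slim needle points where the set hand points (as near as the locking teeth allow), then push the knob fully home again so that it is locked, and let go. The locking teeth under the knob are delicate: never force them, neither by twisting the locked knob nor by pressing hard when it lands tooth on tooth - feel for the gap with a small turn instead - and leave the things standing around where they are.

Things in the scene. Friction and masses are not known exactly. Their poses are not given: they have to be found in the camera images.
- knob_grip (a point): Centre of the regulator knob, on its upright axis, half-way up it: a black round fluted cap, 52 mm across, 36 mm high, on a 47 mm metal neck standing 20 mm out of the flat top of the beige suction unit (320 x 220 x 130 mm, fixed). With the knob home this point is 168 mm above the counter, its flat top 186, its lower rim 150, the unit's top 130. z up; x, y turn with the knob.
- reg_lift (a joint): Height of the knob above home (locked), m: 0 = fully home, 0.007 = pulled up to its stop. It can turn only when more than about 0.0045 up. A seal drags with about 5 N either way, so it stays at the height it is left. If on the way down it lands tooth on tooth it stops at about 0.0045 and must be turned a few degrees until it drops.
- spindle: Upright spindle with the knob that slides up and down on it and turns with it; origin on the axis, 150 mm above the counter, z up, x and y turn with the knob. Unlocked it turns with about 0.06 N m of drag and stays where left, from 0.8 rad anticlockwise to 2.5 rad clockwise (seen from above) of its start. Square teeth inside the knob drop between the collar's teeth.
- collar: Fixed ring of square teeth on top of the neck, hidden inside the knob when home; origin on the knob's axis 150 mm above the counter. Its gaps are roughly 20 to 28 degrees apart and leave the knob about 1.5 degrees of play either way; where they lie cannot be seen or computed, only felt. The teeth must never carry more than 30 N.
- needle_tip (a point): Outer part of the slim dark needle of the gauge, 36 mm from the needle's pivot. Its x axis points along the needle, outward. The needle turns clockwise (seen from above) when the knob is turned clockwise, by roughly 0.6 of the angle.
- set_hand_tip (a point): Outer part of the broad, spade-shaped steel set hand of the same gauge, 36 mm from the same pivot, its x axis along the hand, outward. It marks the wanted reading and stays where it is; it lies 0.4 to 0.85 rad clockwise of where the needle starts.
- gauge_centre (a point): Pivot of needle and set hand: middle of the round gauge, 104 mm across, face up on the unit's top about 140 mm from the knob's axis, 141 mm above the counter (bezel top 142 mm). Its axes are those of the unit.
- amber_bottle: Loose amber glass jar with steel lid, 60 mm across, 105 mm high, standing on the counter between unit and robot. Origin at its foot. Leave alone.
- specimen_cup: Loose white open cup, 60 mm across, 62 mm high, between unit and robot. Origin at its foot. Leave alone.
- tape_roll: Loose roll of tape, 60 mm across, 18 mm high, lying on the unit's top at the back. Origin at its foot. Leave alone.
- ointment_tin: Loose round tin, 44 mm across, 24 mm high, on the unit's top behind the knob. Origin at its foot. Leave alone.
- spray_bottle: Loose white bottle, 56 mm across, 150 mm high, to the right of the unit. Origin at its foot. Leave alone.
- kidney_dish: Loose steel dish, 100 x 180 x 30 mm, on the left. Origin at its foot. Leave alone.
- forceps: Loose steel forceps, 130 mm long, flat on the counter on the right. Leave alone.

How it is judged:
By the outcome, as a careful person would: the job done as asked, in the order asked, and still so for the second after the job is handed in, with the robot touching nothing.
It also fails if it takes over 54 s, if anything falls off the work surface, if the arm or the gripper's body presses on something with over 40 N, if the wrist force passes 120 N, or if a joint passes its speed limit or range.

## Working session

There is one attempt and no reset: what is moved stays moved. The work goes in short steps, Python scripts to look and compute and a tool call to move; the robot and the scene stay as the last step left them, time stands still between calls to the robot, and variables do not carry over. Pictures are saved under pics/ and viewed, about 8 in all and at most 12, crops included, and the job is handed in when it is done.

Besides the shell and the picture viewer there is one more tool, called after "Request:" by a JSON object that holds its "method" and its "body". drive_tool: Moves the arm, as the interface text tells. Its arguments: {"type":"object","properties":{"motion":{"type":"array","items":{"type":"array"}}},"required":["motion"]}

```bash
ls; mkdir -p pics; python3 - <<'E'
from plant import manip
import cv2,numpy as np
s=manip.state();print(s['tool_pos'],s['tool_rot'],s['gripper_width'],manip.pinch_z,s['time'])
for n in("scene","side"):
    f=manip.grab_frame(n);cv2.imwrite(f"pics/{n}0.png",f["img"]);np.savez(f"{n}0.npz",**f)
    print(n,f["camera_matrix"].round(1).tolist(),f["world_from_camera"].round(3).tolist())
E
python3 -c "
import cv2,numpy as np
a=cv2.imread('pics/scene0.png');b=cv2.imread('pics/side0.png')
" 
```

```text
pics
[6.24285121e-01 8.05247228e-05 1.90359678e-01] [ 0.70719031 -0.7070225   0.0007145   0.00073813] 1.000324001423143 -0.0187 0.0
scene [[392.7, 0.0, 320.3], [0.0, 392.7, 203.0], [0.0, 0.0, 1.0]] [[0.05, 0.802, -0.595, 1.239], [0.999, -0.035, 0.037, -0.057], [0.009, -0.597, -0.803, 1.102], [0.0, 0.0, 0.0, 1.0]]
side [[436.1, 0.0, 316.8], [0.0, 436.1, 201.0], [0.0, 0.0, 1.0]] [[0.767, -0.485, 0.421, 0.002], [-0.642, -0.564, 0.52, -0.634], [-0.015, -0.669, -0.743, 1.035], [0.0, 0.0, 0.0, 1.0]]
```

View pics/scene0.png

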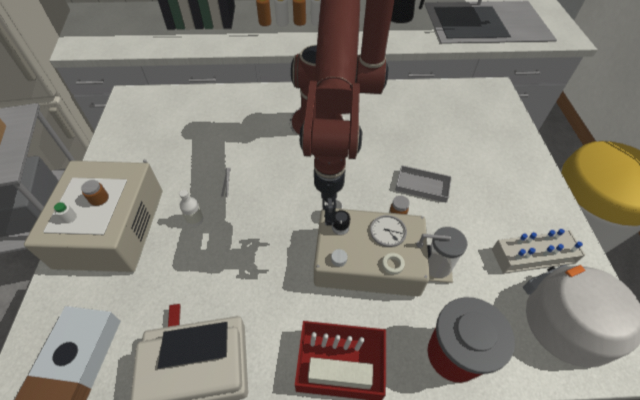

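View pics/side0.png

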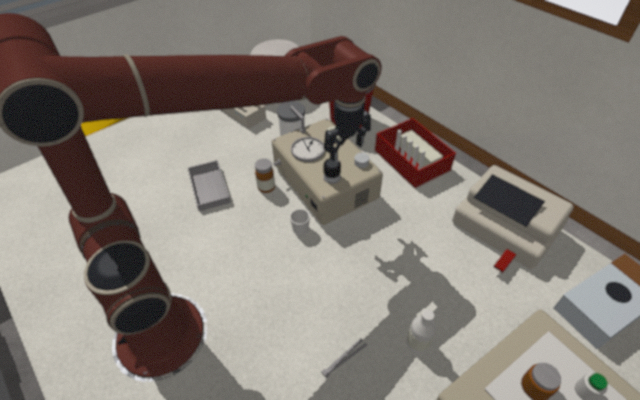

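The scene view shows the knob at about (341,219), the gauge at (388,231), the tin at (339,257) and the tape roll at (393,263). The side view shows the knob at about (333,169) and the gauge at (308,150). Next I'll measure positions and enlarge the relevant area.

```bash
cat > h.py <<'E'
import numpy as np,cv2
from scipy.spatial.transform import Rotation as R
def ray(K,T,uv,z):
    d=T[:3,:3]@np.linalg.solve(K,[uv[0],uv[1],1]); o=T[:3,3]
    return o+d*(z-o[2])/d[2]
def proj(K,T,p):
    q=K@(T[:3,:3].T@(np.asarray(p)-T[:3,3])); return q[:2]/q[2]
def Rt(s): return R.from_quat(np.roll(s['tool_rot'],-1))
E
python3 - <<'E'
from h import *
f=np.load('scene0.npz');K,T=f['camera_matrix'],f['world_from_camera']
g=np.load('side0.npz')
for n,uv,z in(('knobtop',(341,219),.18),('gauge',(388,231),.141),('tin',(339,257),.15),('tape',(393,263),.14),('bottle',(400,204),.1)):print(n,ray(K,T,uv,z).round(3))
print('side knob',ray(g['camera_matrix'],g['world_from_camera'],(333,169),.168).round(3),'gauge',ray(g['camera_matrix'],g['world_from_camera'],(308,150),.141).round(3))
a=cv2.resize(f['img'][195:275,310:440],None,fx=6,fy=6,interpolation=cv2.INTER_CUBIC)[:480,:780]
cv2.imwrite('pics/crop1.png',a)
E
```

```text
knobtop [0.614 0.041 0.18 ]
gauge [0.635 0.178 0.141]
tin [0.719 0.028 0.15 ]
tape [0.738 0.176 0.14 ]
bottle [0.51  0.242 0.1  ]
side knob [0.607 0.037 0.168] gauge [0.623 0.172 0.141]
```

View pics/crop1.png

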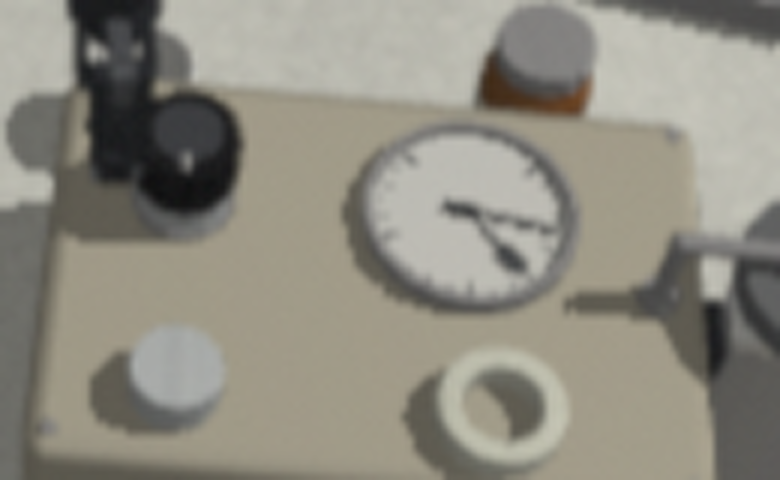

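The crop puts the gauge pivot at crop (465,212), with the needle pointing right to (553,230) and the set hand at (515,262), clockwise of the needle. The knob is at crop (190,135). The robot stands low beside the knob, so I'll raise it, centre it above the knob and look with the wrist camera.

Request:
{"method": "drive_tool", "body": {"motion": [[[0,-1,0],[0,0,0],-1],[[0,-1,0],[0,0,0],-1],[[-0.5,-1,0.8],[0,0,0],-1],[[0,-1,0.8],[0,0,0],-1],[[0,0,0],[0,0,0],-1],[[0,0,0],[0,0,0],-1]]}}

```text
time: 0.7
tool_pos: [0.6125, 0.0401, 0.2916]
tool_rot: [-0.707, 0.707, 0.0, -0.0]
contact_force: [0.2, -0.2, -0.7]
gripper_width: 1.002
```

```bash
python3 - <<'E'
from plant import manip
from h import *
s=manip.state();f=manip.grab_frame("wrist");np.savez("w1.npz",pos=s['tool_pos'],rot=Rt(s).as_matrix(),**f)
print(s['tool_pos'].round(4) if hasattr(s['tool_pos'],'round') else s['tool_pos'],s['contact_force'],f['T_tool_cam'].round(3).tolist(),f['camera_matrix'])
g=manip.grab_frame("scene");np.savez("s1.npz",**g)
cv2.imwrite('pics/w1.png',f['img'])
E
```

```text
[0.6125 0.0401 0.2916] [ 0.18864931 -0.15843427 -0.70852016] [[1.0, -0.001, 0.001, -0.0], [-0.001, -0.273, 0.962, -0.183], [-0.0, -0.962, -0.273, 0.069], [0.0, 0.0, 0.0, 1.0]] [[327.92103423   0.         322.40524678]
 [  0.         327.92103423 197.25515793]
 [  0.           0.           1.        ]]
```

View pics/w1.png

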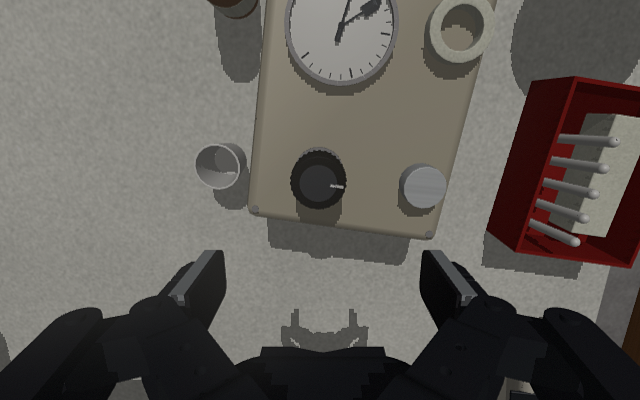

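Wrist view: the knob top is at about (319,183), the tin at (422,188), the cup at (220,166), and the gauge is cut off at the top. I'll get the knob axis from depth, then move +y for a full view of the gauge.

```bash
cat >> h.py <<'E'
def wpose(s_pos,s_rot,T):
    M=np.eye(4);M[:3,:3]=s_rot;M[:3,3]=s_pos;return M@T
def cloud(f,T):
    K=f['camera_matrix'];Z=f['range_z'];v,u=np.mgrid[:400,:640]
    P=np.stack([(u-K[0,2])/K[0,0]*Z,(v-K[1,2])/K[1,1]*Z,Z],-1)
    return P@T[:3,:3].T+T[:3,3]
E
python3 - <<'E'
from h import *
for n in('w1','s1','scene0','side0'):
    f=np.load(n+'.npz');T=wpose(f['pos'],f['rot'],f['T_tool_cam']) if n=='w1' else f['world_from_camera']
    P=cloud(f,T);ok=f['range_z']>0
    m=ok&(abs(P[...,2]-.186)<.006)&(np.hypot(P[...,0]-.61,P[...,1]-.038)<.045)
    if m.sum()>5:
        c,r=cv2.minEnclosingCircle(P[m][:,:2].astype(np.float32));print(n,m.sum(),'knob',np.round(c,4),round(r,4),P[m].mean(0).round(4))
    m=ok&(abs(P[...,2]-.154)<.006)&(np.hypot(P[...,0]-.719,P[...,1]-.028)<.045)
    if m.sum()>5: print('  tin',P[m].mean(0).round(4))
    m=ok&(abs(P[...,2]-.141)<.007)&(np.hypot(P[...,0]-.635,P[...,1]-.178)<.07)&(f['img'].min(-1)>130)
    if m.sum()>5:
        c,r=cv2.minEnclosingCircle(P[m][:,:2].astype(np.float32));print('  gauge',np.round(c,4),r)
E
```

```text
w1 2406 knob [0.6084 0.0407] 0.0263 [0.6085 0.0422 0.1869]
  tin [0.7148 0.0294 0.1547]
  gauge [0.6294 0.1793] 0.04828275740146637
s1 209 knob [0.6107 0.041 ] 0.0262 [0.6123 0.0404 0.1849]
  tin [0.7188 0.0285 0.1526]
  gauge [0.6274 0.184 ] 0.055311527103185654
scene0 188 knob [0.6111 0.0411] 0.0261 [0.6126 0.0429 0.1849]
  tin [0.7185 0.0285 0.1525]
  gauge [0.6316 0.1799] 0.051731862127780914
side0 176 knob [0.6052 0.0424] 0.026 [0.6009 0.0387 0.1874]
  tin [0.7108 0.0292 0.1553]
  gauge [0.6343 0.1781] 0.06954549998044968
```

Request:
{"method": "drive_tool", "body": {"motion": [[[0,0,1],[0,0,0],-1],[[0,0,1],[0,0,0],-1],[[0.4,0,0.4],[0,0,0],-1],[[0,0,0],[0,0,0],-1],[[0,0,0],[0,0,0],-1]]}}

```text
time: 1.3
tool_pos: [0.6225, 0.0992, 0.2903]
tool_rot: [-0.707, 0.707, -0.001, -0.001]
contact_force: [-0.5, -0.7, -0.0]
gripper_width: 1.001
```

```bash
python3 - <<'E'
from plant import manip
from h import *
s=manip.state();f=manip.grab_frame("wrist");np.savez("w2.npz",pos=s['tool_pos'],rot=Rt(s).as_matrix(),**f)
T=wpose(s['tool_pos'],Rt(s).as_matrix(),f['T_tool_cam']);P=cloud(f,T);ok=f['range_z']>0
# rectified top view of the gauge plane z=.141, 0.2 mm per px, x right, y up
c=np.array([.632,.176]);N=600;sc=.0002
pts=np.float32([[c[0]+dx,c[1]+dy,.141] for dx,dy in((-.06,.06),(.06,.06),(.06,-.06),(-.06,-.06))])
src=np.float32([proj(f['camera_matrix'],T,p) for p in pts])
H=cv2.getPerspectiveTransform(src,np.float32([[0,0],[N,0],[N,N],[0,N]]))
cv2.imwrite('pics/g2.png',cv2.warpPerspective(f['img'],H,(N,N),flags=cv2.INTER_CUBIC))
m=ok&(abs(P[...,2]-.186)<.006)&(np.hypot(P[...,0]-.61,P[...,1]-.038)<.045)
if m.sum()>5: print(cv2.minEnclosingCircle(P[m][:,:2].astype(np.float32)),P[m].mean(0))
print(src)
E
```

```text
((0.6088871955871582, 0.04172789677977562), 0.026025479659438133) [0.60870804 0.04302801 0.18678923]
[[267.5891    27.595888]
 [398.26575   27.462444]
 [390.89273  157.49725 ]
 [273.0785   157.58047 ]]
```

View pics/g2.png

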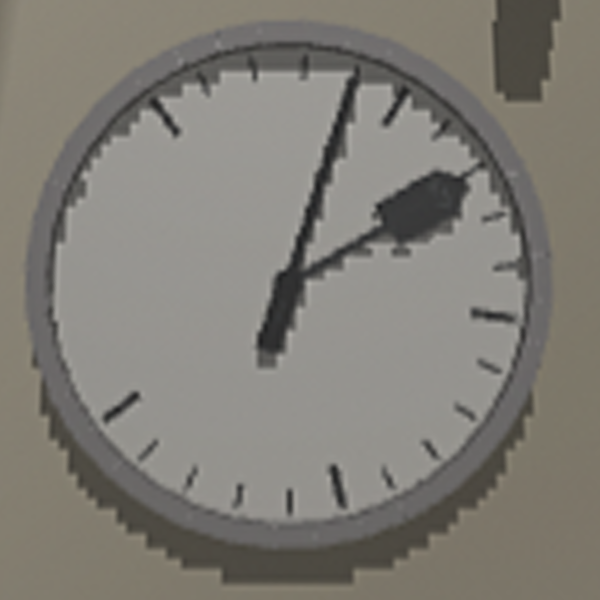

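The rectified gauge view, with x right and y up, shows the pivot near (289,284), the needle tip near (355,75) at about 17.7° from up, and the set hand near (482,163) at about 58–60°. The needle therefore needs about +41°, which is about 69° clockwise at the knob. Next I'll move over the knob and descend around it with the jaws open.

Request:
{"method": "drive_tool", "body": {"motion": [[[-0.56,0,-0.8],[0,0,0],-1],[[0,0,-0.8],[0,0,0],-1],[[0,0,-0.7],[0,0,0],-1],[[0,1,0],[0,0,0],-1],[[0,1,0],[0,0,0],-1],[[0,1,0],[0,0,0],-1],[[0,1,0],[0,0,0],-1],[[0,1,0],[0,0,0],-1],[[0,0.7,0],[0,0,0],-1],[[0,0,0],[0,0,0],-1],[[0,0,0],[0,0,0],-1]]}}

```text
time: 2.45
tool_pos: [0.6088, 0.0421, 0.1496]
tool_rot: [-0.707, 0.707, -0.0, 0.0]
contact_force: [-0.7, 0.1, 0.2]
gripper_width: 1.002
```

```bash
python3 - <<'E'
from h import *
im=cv2.imread('pics/g2.png');g=im.max(-1)
# dial circle from bright face
m=(cv2.inRange(im,(135,135,135),(255,255,255)))
m=cv2.morphologyEx(m,cv2.MORPH_CLOSE,np.ones((25,25)))
cs,_=cv2.findContours(m,cv2.RETR_EXTERNAL,cv2.CHAIN_APPROX_NONE);c=max(cs,key=cv2.contourArea)
print('face',cv2.fitEllipse(c))
d=((g<85)).astype(np.uint8)
def fit(mask):
    v,u=np.nonzero(mask);vx,vy,x,y=cv2.fitLine(np.float32(np.c_[u,v]),cv2.DIST_HUBER,0,.01,.01).ravel()
    if vy>0:vx,vy=-vx,-vy
    return np.degrees(np.arctan2(vx,-vy)),(x,y),len(v)
poly=np.zeros_like(d);cv2.fillPoly(poly,[np.int32([[260,350],[285,350],[368,70],[340,70]])],1);print('needle',fit(d&poly))
poly[:]=0;cv2.fillPoly(poly,[np.int32([[320,275],[310,260],[410,160],[495,145],[500,170],[440,245],[400,245]])],1);print('hand',fit(d&poly))
E
```

```text
face ((287.172119140625, 293.27349853515625), (448.4010009765625, 465.32489013671875), 96.8799057006836)
needle (np.float32(17.24992), (np.float32(310.3713), np.float32(218.64891)), 4276)
hand (np.float32(58.64789), (np.float32(404.82495), np.float32(215.44675)), 5165)
```

Request:
{"method": "drive_tool", "body": {"motion": [[[0,0.12,0],[0,0,0],-0.4],[[0,0,0],[0,0,0],-0.4],[[0,0,0],[0,0,0],-0.3],[[0,0,0],[0,0,0],-0.25],[[0,0,0],[0,0,0],-0.2],[[0,0,0],[0,0,0],-0.2]]}}

```text
time: 3.05
tool_pos: [0.6085, 0.0426, 0.1462]
tool_rot: [0.707, -0.707, -0.0, -0.0]
contact_force: [0.4, 0.0, -0.2]
gripper_width: 0.597
```

Request:
{"method": "drive_tool", "body": {"motion": [[[0,0,0],[0,0,0],-0.18],[[0,0,0],[0,0,0],-0.15],[[0,0,0],[0,0,0],-0.12],[[0,0,0],[0,0,0],-0.12]]}}

```text
time: 3.45
tool_pos: [0.6085, 0.0425, 0.1461]
tool_rot: [-0.707, 0.707, -0.0, -0.0]
contact_force: [-0.1, -0.4, 0.4]
gripper_width: 0.558
```

```bash
python3 - <<'E'
from plant import manip
from h import *
s=manip.state();print(np.round(s['contact_force'],2),np.round(s['ft_torque'],3),s['gripper_width'],np.round(s['joint_pos'],3))
f=manip.grab_frame("wrist");cv2.imwrite('pics/w3.png',f['img'])
E
```

```text
[-0.13 -0.4   0.4 ] [-0.018  0.003 -0.036] 0.5576241024489267 [-0.052  0.049  1.694 -0.     1.399 -0.052]
```

View pics/w3.png

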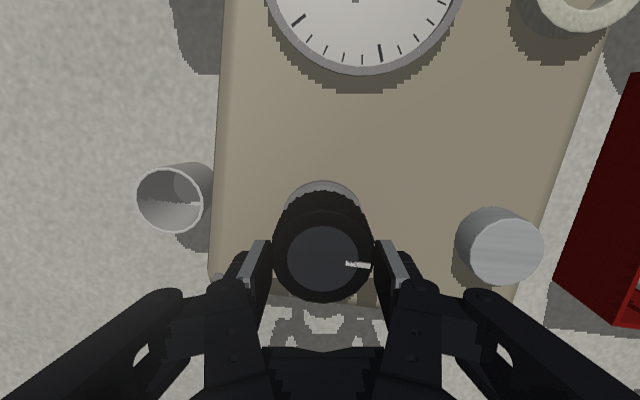

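The pads stand evenly on both sides of the knob at (322,258), within about a millimetre of centred. Closing fully.

Request:
{"method": "drive_tool", "body": {"motion": [[[0,0,0],[0,0,0],0],[[0,0,0],[0,0,0],0.3],[[0,0,0],[0,0,0],0.6],[[0,0,0],[0,0,0],0.6],[[0,0,0],[0,0,0],0.6]]}}

```text
time: 4.0
tool_pos: [0.6085, 0.0425, 0.1466]
tool_rot: [-0.707, 0.707, 0.0, 0.0]
contact_force: [-0.9, -0.1, 3.3]
gripper_width: 0.207
```

```bash
cat > st.py <<'E'
from plant import manip
from h import *
s=manip.state();x=Rt(s).as_matrix()[:,0]
print('t',round(s['time'],2),'pos',np.round(s['tool_pos'],4),'F',np.round(s['contact_force'],1),'M',np.round(s['ft_torque'],3),'w',round(s['gripper_width'],3),'yaw cw',round(-np.degrees(np.arctan2(x[1],x[0])),2))
E
python3 st.py
```

```text
t 4.0 pos [0.6085 0.0425 0.1466] F [-0.9 -0.1  3.3] M [ 0.024  0.277 -0.   ] w 0.207 yaw cw -0.0
```

Opening of 0.207 is too small for a 52 mm knob, so I'll look before moving.

```bash
python3 - <<'E'
from plant import manip
from h import *
f=manip.grab_frame("wrist");g=manip.grab_frame("scene");h=manip.grab_frame("side")
a=f['img'][150:400,120:520]
b=cv2.resize(g['img'][170:260,310:410],(400,360),interpolation=cv2.INTER_CUBIC)
c=cv2.resize(h['img'][110:210,290:390],(400,360),interpolation=cv2.INTER_CUBIC)
o=np.zeros((600,800,3),np.uint8);o[:250,:400]=a;o[250:,:400]=b[:350];o[:360,400:]=c
cv2.imwrite('pics/w4.png',o)
P=cloud(h,h['world_from_camera']);
E
```

```text
(no output)
```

View pics/w4.png

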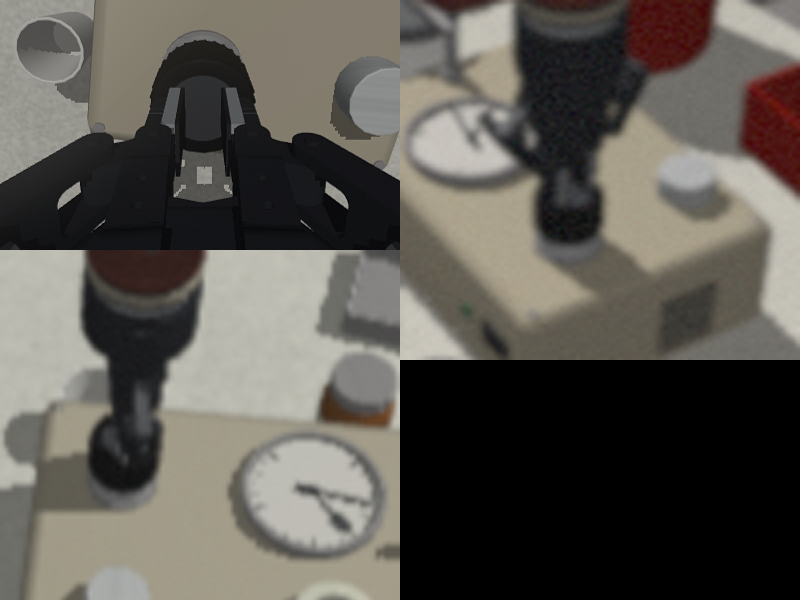

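The wrist crop shows the pads over the knob's top disc instead of around its side. I'll check the pad and knob heights from wrist depth.

```bash
python3 st.py; python3 - <<'E'
from plant import manip
from h import *
s=manip.state();f=manip.grab_frame("wrist");T=wpose(s['tool_pos'],Rt(s).as_matrix(),f['T_tool_cam']);P=cloud(f,T)
np.savez('w4.npz',P=P,img=f['img'])
for n,(u,v) in dict(lpadtop=(292,245),lpad=(293,260),rpad=(355,260),rpadtip=(352,242),disc=(323,255),disc2=(323,240),rim=(322,222),rim2=(322,212),neck=(322,185)).items():print(n,P[v,u].round(4))
# columns of z along the centre
for v in range(180,330,12):print(v,P[v,323].round(3),P[v,294].round(3),P[v,300].round(3))
E
```

```text
t 4.15 pos [0.6085 0.0425 0.1465] F [-1.1 -0.1  3.3] M [0.003 0.364 0.02 ] w 0.197 yaw cw 0.0
lpadtop [0.5952 0.0534 0.1993]
lpad [0.5969 0.0536 0.2138]
rpad [0.6209 0.0537 0.2141]
rpadtip [0.6214 0.0534 0.1961]
disc [0.6086 0.043  0.1876]
disc2 [0.6086 0.0509 0.188 ]
rim [0.6082 0.0594 0.187 ]
rim2 [0.6082 0.0643 0.187 ]
neck [0.6082 0.0639 0.1336]
180 [0.609 0.067 0.132] [0.591 0.066 0.13 ] [0.594 0.066 0.13 ]
192 [0.609 0.067 0.161] [0.591 0.06  0.135] [0.595 0.06  0.135]
204 [0.609 0.067 0.182] [0.594 0.063 0.17 ] [0.597 0.063 0.17 ]
216 [0.609 0.063 0.188] [0.595 0.061 0.184] [0.598 0.062 0.187]
228 [0.609 0.056 0.187] [0.595 0.057 0.187] [0.598 0.056 0.187]
240 [0.609 0.051 0.188] [0.596 0.053 0.193] [0.598 0.053 0.193]
252 [0.609 0.045 0.188] [0.597 0.053 0.206] [0.599 0.053 0.206]
264 [0.609 0.038 0.188] [0.597 0.053 0.216] [0.6   0.054 0.218]
276 [0.609 0.032 0.187] [0.598 0.053 0.224] [0.6   0.049 0.217]
288 [0.609 0.025 0.188] [0.598 0.049 0.226] [0.6   0.045 0.22 ]
300 [0.609 0.018 0.187] [0.598 0.045 0.228] [0.6  0.04 0.22]
312 [ 0.609 -0.119  0.001] [0.598 0.041 0.229] [0.6   0.036 0.222]
324 [ 0.609 -0.136  0.001] [0.598 0.036 0.229] [0.6   0.031 0.223]
```

```bash
python3 - <<'E'
from h import *
f=np.load('w1.npz');P=cloud(f,f['T_tool_cam'])   # tool frame
for u,v in((215,255),(205,262),(195,280),(225,252),(225,275),(222,290),(430,255),(430,285),(440,260)):print(u,v,P[v,u].round(4),f['img'][v,u])
m=(f['range_z']>0)&(f['range_z']<.25)&(abs(P[...,0])<.07)&(abs(P[...,2])<.02)
print('largest tool-y of fingers',np.percentile(P[m][:,1],[50,90,99,100]).round(4))
E
```

```text
215 255 [-0.0435 -0.0621  0.0108] [38 39 40]
205 262 [-0.0452 -0.0691  0.0112] [85 85 83]
195 280 [-0.044  -0.0823  0.0112] [33 34 35]
225 252 [-0.1538  0.2924 -0.1557] [128 134 135]
225 275 [-0.043  -0.0538 -0.0029] [48 50 51]
222 290 [-0.0428 -0.0599 -0.0066] [32 33 34]
430 255 [ 0.0431 -0.0623  0.0108] [19 17 18]
430 285 [ 0.0426 -0.0671  0.    ] [8 9 9]
440 260 [ 0.0455 -0.0671  0.011 ] [82 80 78]
largest tool-y of fingers [-0.1163 -0.0849 -0.0596 -0.0528]
```

Depth shows the finger ends sit about 40 mm short of the reported TCP: tool y is about -0.053 with the jaws open, where about -0.013 was expected. So the pads closed above the knob's top and touched it with only 3 N. I trust this measurement over the stated TCP offset. I'll rise, open, and go down about 40 mm further.

Request:
{"method": "drive_tool", "body": {"motion": [[[0,-0.4,0],[0,0,0],0.6],[[0,0,0],[0,0,0],-1],[[0,0,0],[0,0,0],-1],[[0,0,0],[0,0,0],-1],[[0,0,0],[0,0,0],-1],[[0,0,0],[0,0,0],-1],[[0,0.5,0],[0,0,0],-1],[[0,0.5,0],[0,0,0],-1],[[0,0,0],[0,0,0],-1]]}}

```text
time: 5.1
tool_pos: [0.6062, 0.0426, 0.1273]
tool_rot: [0.707, -0.707, 0.002, 0.002]
contact_force: [-0.7, -0.5, 0.4]
gripper_width: 1.002
```

```bash
python3 st.py
```

```text
t 5.1 pos [0.6062 0.0426 0.1273] F [-0.7 -0.5  0.4] M [-0.01   0.019 -0.001] w 1.002 yaw cw 0.0
```

Request:
{"method": "drive_tool", "body": {"motion": [[[0,0,0],[0,0,0],-1],[[0,0,0],[0,0,0],-1]]}}

```text
time: 5.3
tool_pos: [0.6086, 0.0425, 0.1312]
tool_rot: [-0.707, 0.707, 0.0, 0.0]
contact_force: [-0.4, -0.5, -0.8]
gripper_width: 0.998
```

```bash
python3 st.py
```

```text
t 5.3 pos [0.6086 0.0425 0.1312] F [-0.4 -0.5 -0.8] M [-0.061  0.062 -0.063] w 0.998 yaw cw 0.0
```

The arm overshoots by about 4 mm on quick moves, so I'll use gentle ramps from here.

Request:
{"method": "drive_tool", "body": {"motion": [[[0,0.15,0],[0,0,0],-1],[[0,0.25,0],[0,0,0],-1],[[0,0.25,0],[0,0,0],-1],[[0,0.2,0],[0,0,0],-1],[[0,0.13,0],[0,0,0],-1],[[0,0.06,0],[0,0,0],-0.6],[[0,0,0],[0,0,0],-0.3],[[0,0,0],[0,0,0],-0.2],[[0,0,0],[0,0,0],-0.2],[[0,0,0],[0,0,0],-0.2]]}}

```text
time: 6.3
tool_pos: [0.6084, 0.0425, 0.1052]
tool_rot: [-0.707, 0.707, -0.0, -0.0]
contact_force: [-1.7, -1.0, 0.2]
gripper_width: 0.604
```

```bash
python3 st.py
```

```text
t 6.3 pos [0.6084 0.0425 0.1052] F [-1.7 -1.   0.2] M [ 0.026  0.164 -0.074] w 0.604 yaw cw -0.0
```

Request:
{"method": "drive_tool", "body": {"motion": [[[0,0,0],[0,0,0],0],[[0,0,0],[0,0,0],0.5],[[0,0,0],[0,0,0],1],[[0,0,0],[0,0,0],1],[[0,0,0],[0,0,0],1]]}}

```text
time: 6.8
tool_pos: [0.6084, 0.0425, 0.1054]
tool_rot: [-0.707, 0.707, -0.0, -0.0]
contact_force: [-3.3, -0.1, 3.7]
gripper_width: 0.599
```

```bash
python3 st.py
```

```text
t 6.8 pos [0.6084 0.0425 0.1054] F [-3.3 -0.1  3.7] M [ 0.005  0.515 -0.014] w 0.599 yaw cw -0.0
```

Gripped, at w = 0.599 (about 51 mm). Now I'll lift 6 mm gently.

Request:
{"method": "drive_tool", "body": {"motion": [[[0,-0.03,0],[0,0,0],1],[[0,-0.04,0],[0,0,0],1],[[0,-0.05,0],[0,0,0],1],[[0,-0.05,0],[0,0,0],1],[[0,-0.04,0],[0,0,0],1],[[0,-0.03,0],[0,0,0],1],[[0,0,0],[0,0,0],1],[[0,0,0],[0,0,0],1]]}}

```text
time: 7.6
tool_pos: [0.6084, 0.0425, 0.111]
tool_rot: [-0.707, 0.707, -0.0, -0.0]
contact_force: [1.1, -0.4, -4.9]
gripper_width: 0.595
```

```bash
python3 st.py; python3 - <<'E'
from plant import manip
from h import *
s=manip.state();f=manip.grab_frame("wrist");T=wpose(s['tool_pos'],Rt(s).as_matrix(),f['T_tool_cam']);P=cloud(f,T)
m=(f['range_z']>0)&(abs(P[...,2]-.19)<.012)&(np.hypot(P[...,0]-.609,P[...,1]-.0415)<.012)
print('knob top z',np.median(P[m][:,2]),m.sum())
E
```

```text
t 7.6 pos [0.6084 0.0425 0.111 ] F [ 1.1 -0.4 -4.9] M [ 0.003 -0.237  0.003] w 0.595 yaw cw 0.0
knob top z 0.19308072156529346 3111
```

Knob top is now at 0.193, about 6 mm up, with only seal drag on the tool. A small test turn clockwise comes first.

Request:
{"method": "drive_tool", "body": {"motion": [[[0,-0.02,0],[0,0.2,0],1],[[0,0,0],[0,0.4,0],1],[[0,0,0],[0,0.2,0],1],[[0,0,0],[0,0,0],1]]}}

```text
time: 8.05
tool_pos: [0.6085, 0.0425, 0.1117]
tool_rot: [-0.707, 0.707, -0.025, 0.025]
contact_force: [1.3, -0.1, -4.9]
gripper_width: 0.597
```

```bash
python3 st.py
```

```text
t 8.05 pos [0.6085 0.0425 0.1117] F [ 1.3 -0.1 -4.9] M [-0.006 -0.278 -0.042] w 0.597 yaw cw 4.01
```

It turns freely, with Mz about 0.04. Turning on to about 60°.

Request:
{"method": "drive_tool", "body": {"motion": [[[0,0,0],[0,0.5,0],1],[[0,0,0],[0,1,0],1],[[0,0,0],[0,1,0],1],[[0,0,0],[0,1,0],1],[[0,0,0],[0,1,0],1],[[0,0,0],[0,1,0],1],[[0,0,0],[0,1,0],1],[[0,0,0],[0,1,0],1],[[0,0,0],[0,1,0],1],[[0,0,0],[0,1,0],1],[[0,0,0],[0,1,0],1],[[0,0,0],[0,0.5,0],1]]}}

```text
time: 9.25
tool_pos: [0.6099, 0.0417, 0.1124]
tool_rot: [0.615, -0.615, 0.348, -0.35]
contact_force: [4.0, -2.6, -6.3]
gripper_width: 0.594
```

Request:
{"method": "drive_tool", "body": {"motion": [[[0,0,0],[0,0.2,0],1],[[0,0,0],[0,0,0],1],[[0,0,0],[0,0,0],1]]}}

```text
time: 9.55
tool_pos: [0.6099, 0.0417, 0.1124]
tool_rot: [0.613, -0.612, 0.352, -0.355]
contact_force: [4.9, -2.5, -5.8]
gripper_width: 0.598
```

```bash
python3 st.py; cat > gv.py <<'E'
import sys
from plant import manip
from h import *
def warp(f,T,N=400,c=(.6315,.179)):
    pts=[[c[0]+dx,c[1]+dy,.141] for dx,dy in((-.055,.055),(.055,.055),(.055,-.055),(-.055,-.055))]
    H=cv2.getPerspectiveTransform(np.float32([proj(f['camera_matrix'],T,p) for p in pts]),np.float32([[0,0],[N,0],[N,N],[0,N]]))
    return cv2.warpPerspective(f['img'],H,(N,N),flags=cv2.INTER_CUBIC)
if __name__=='__main__':
    g=manip.grab_frame("scene");h=manip.grab_frame("side");np.savez(sys.argv[1]+'.npz',**g)
    o=[warp(g,g['world_from_camera']),warp(h,h['world_from_camera'])]
    cv2.imwrite(f'pics/{sys.argv[1]}.png',np.hstack(o))
E
python3 gv.py g5
```

```text
t 9.55 pos [0.6099 0.0417 0.1124] F [ 4.9 -2.5 -5.8] M [-0.314 -0.728  0.013] w 0.598 yaw cw 60.01
```

View pics/g5.png

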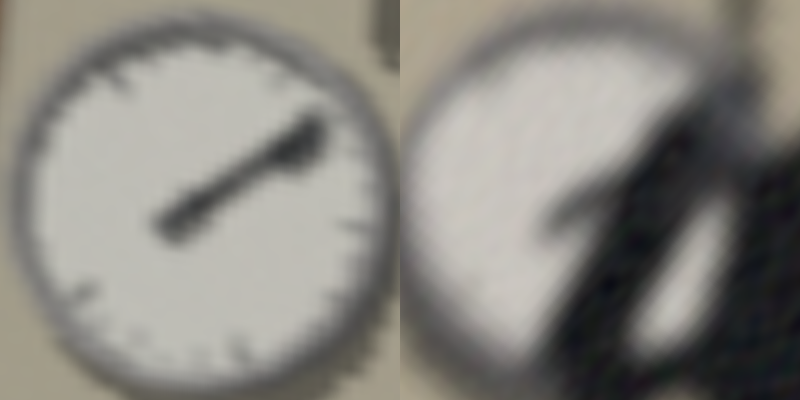

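The needle is at about 53° and nearly under the set hand at 58.6°, which fits a ratio of about 0.6. About 9° more at the knob is needed, and then I'll lower to just above the teeth.

Request:
{"method": "drive_tool", "body": {"motion": [[[0,0,0],[0,0.4,0],1],[[0,0,0],[0,0.6,0],1],[[0,0,0],[0,0.5,0],1],[[0,0,0],[0,0.3,0],1],[[0,0.02,0],[0,0,0],1],[[0,0.03,0],[0,0,0],1],[[0,0.02,0],[0,0,0],1],[[0,0,0],[0,0,0],1],[[0,0,0],[0,0,0],1]]}}

```text
time: 10.55
tool_pos: [0.61, 0.0415, 0.1122]
tool_rot: [0.583, -0.583, 0.399, -0.402]
contact_force: [2.4, -5.4, 4.4]
gripper_width: 0.597
```

```bash
python3 st.py; python3 gv.py g6; python3 - <<'E'
from h import *
for n in('g5','g6'):
    im=cv2.imread(f'pics/{n}.png')[:,:400];d=(im.max(-1)<120).astype(np.uint8)
    # pixels within dial disc about pivot; tail side (needle only) and whole
    v,u=np.nonzero(d);r=np.hypot(u-200,v-190);k=r<135
    vx,vy,x,y=cv2.fitLine(np.float32(np.c_[u[k],v[k]]),cv2.DIST_HUBER,0,.01,.01).ravel()
    print(n,k.sum(),'angle',np.degrees(np.arctan2(vx,-vy))%180)
E
```

```text
t 10.55 pos [0.61   0.0415 0.1122] F [ 2.4 -5.4  4.4] M [-0.788 -0.277 -0.023] w 0.597 yaw cw 69.01
g5 5188 angle 57.47388
g6 5179 angle 59.512215
```

View pics/g6.png

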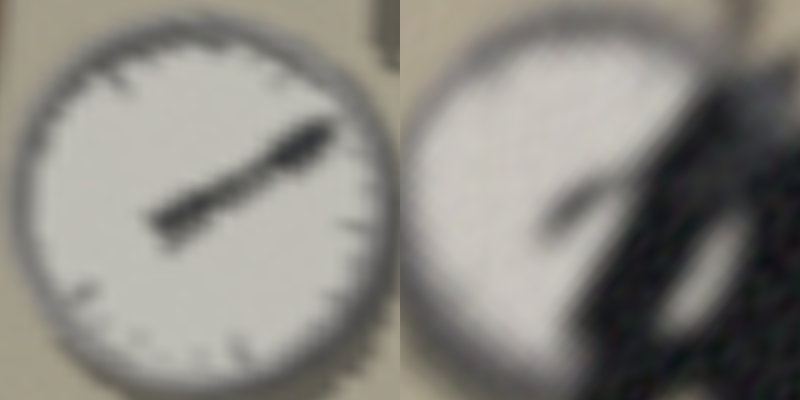

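At 69° the two hands coincide symmetrically in the scene view, at about 59.5°. The arm is soft vertically, about 6 N/mm, and only seal drag shows. Lowering in small steps to feel.

Request:
{"method": "drive_tool", "body": {"motion": [[[0,0.03,0],[0,0,0],1],[[0,0.03,0],[0,0,0],1],[[0,0.03,0],[0,0,0],1],[[0,0,0],[0,0,0],1],[[0,0,0],[0,0,0],1]]}}

```text
time: 11.15
tool_pos: [0.61, 0.0415, 0.1099]
tool_rot: [0.583, -0.583, 0.399, -0.402]
contact_force: [2.4, -5.8, 5.5]
gripper_width: 0.598
```

```bash
python3 st.py
```

```text
t 11.15 pos [0.61   0.0415 0.1099] F [ 2.4 -5.8  5.5] M [-0.788 -0.32  -0.049] w 0.598 yaw cw 69.0
```

Request:
{"method": "drive_tool", "body": {"motion": [[[0,0.02,0],[0,0,0],1],[[0,0.02,0],[0,0,0],1],[[0,0,0],[0,0,0],1],[[0,0,0],[0,0,0],1]]}}

```text
time: 11.55
tool_pos: [0.6101, 0.0415, 0.1096]
tool_rot: [0.583, -0.583, 0.399, -0.402]
contact_force: [0.9, -5.5, 6.0]
gripper_width: 0.596
```

```bash
python3 st.py
```

```text
t 11.55 pos [0.6101 0.0415 0.1096] F [ 0.9 -5.5  6. ] M [-0.833 -0.05  -0.027] w 0.596 yaw cw 69.01
```

Request:
{"method": "drive_tool", "body": {"motion": [[[0,0.02,0],[0,0,0],1],[[0,0.02,0],[0,0,0],1],[[0,0,0],[0,0,0],1],[[0,0,0],[0,0,0],1]]}}

```text
time: 11.95
tool_pos: [0.6101, 0.0415, 0.1092]
tool_rot: [0.583, -0.583, 0.399, -0.402]
contact_force: [-0.5, -5.6, 9.3]
gripper_width: 0.592
```

```bash
python3 st.py
```

```text
t 11.95 pos [0.6101 0.0415 0.1092] F [-0.5 -5.6  9.3] M [-0.838  0.192 -0.007] w 0.592 yaw cw 69.0
```

Fz has risen to 9 N at z = 0.1092, which is a tooth-on-tooth landing at about 4.5 mm. Now I'll feel for the gap in 2° steps under this light pressure.

Request:
{"method": "drive_tool", "body": {"motion": [[[0,0,0],[0,0.2,0],1],[[0,0,0],[0,0.2,0],1],[[0,0,0],[0,0,0],1]]}}

```text
time: 12.25
tool_pos: [0.6101, 0.0414, 0.1083]
tool_rot: [0.576, -0.575, 0.409, -0.412]
contact_force: [1.5, -6.7, 5.0]
gripper_width: 0.594
```

```bash
python3 st.py
```

```text
t 12.25 pos [0.6101 0.0414 0.1083] F [ 1.5 -6.7  5. ] M [-0.874 -0.259  0.01 ] w 0.594 yaw cw 71.02
```

z fell to 0.1083 and Fz eased to 5 N, so it is dropping into a gap near 71°. Lowering gently.

Request:
{"method": "drive_tool", "body": {"motion": [[[0,0.02,0],[0,0,0],1],[[0,0.02,0],[0,0,0],1],[[0,0,0],[0,0,0],1]]}}

```text
time: 12.55
tool_pos: [0.6101, 0.0414, 0.1071]
tool_rot: [0.576, -0.575, 0.409, -0.412]
contact_force: [1.4, -5.3, 3.9]
gripper_width: 0.597
```

```bash
python3 st.py
```

```text
t 12.55 pos [0.6101 0.0414 0.1071] F [ 1.4 -5.3  3.9] M [-0.888 -0.257  0.04 ] w 0.597 yaw cw 71.0
```

Request:
{"method": "drive_tool", "body": {"motion": [[[0,0.02,0],[0,0,0],1],[[0,0.02,0],[0,0,0],1],[[0,0,0],[0,0,0],1]]}}

```text
time: 12.85
tool_pos: [0.6101, 0.0414, 0.1062]
tool_rot: [0.576, -0.575, 0.409, -0.412]
contact_force: [1.7, -5.4, 4.4]
gripper_width: 0.6
```

Request:
{"method": "drive_tool", "body": {"motion": [[[0,0.02,0],[0,0,0],1],[[0,0.02,0],[0,0,0],1],[[0,0,0],[0,0,0],1]]}}

```text
time: 13.15
tool_pos: [0.6101, 0.0414, 0.1054]
tool_rot: [0.576, -0.575, 0.409, -0.412]
contact_force: [1.6, -5.7, 5.3]
gripper_width: 0.593
```

```bash
python3 st.py
```

```text
t 13.15 pos [0.6101 0.0414 0.1054] F [ 1.6 -5.7  5.3] M [-0.884 -0.104 -0.024] w 0.593 yaw cw 71.0
```

Request:
{"method": "drive_tool", "body": {"motion": [[[0,0.02,0],[0,0,0],1],[[0,0.02,0],[0,0,0],1],[[0,0,0],[0,0,0],1]]}}

```text
time: 13.45
tool_pos: [0.6101, 0.0414, 0.1054]
tool_rot: [0.576, -0.575, 0.409, -0.412]
contact_force: [-1.8, -5.9, 9.4]
gripper_width: 0.599
```

Request:
{"method": "drive_tool", "body": {"motion": [[[0,0.02,0],[0,0,0],1],[[0,0.01,0],[0,0,0],1],[[0,0,0],[0,0,0],1]]}}

```text
time: 13.75
tool_pos: [0.6102, 0.0414, 0.1053]
tool_rot: [0.576, -0.575, 0.409, -0.412]
contact_force: [-2.0, -5.5, 12.6]
gripper_width: 0.595
```

```bash
python3 st.py
```

```text
t 13.75 pos [0.6102 0.0414 0.1053] F [-2.  -5.5 12.6] M [-0.88   0.542 -0.017] w 0.595 yaw cw 71.0
```

The knob has bottomed at z = 0.1053, the same height as when first gripped, with Fz rising to 12.6 N and no twist. I'll ease off a little and open.

Request:
{"method": "drive_tool", "body": {"motion": [[[0,-0.03,0],[0,0,0],1],[[0,-0.01,0],[0,0,0],1],[[0,0,0],[0,0,0],0],[[0,0,0],[0,0,0],-0.4],[[0,0,0],[0,0,0],-0.7],[[0,0,0],[0,0,0],-1],[[0,0,0],[0,0,0],-1],[[0,0,0],[0,0,0],-1],[[0,0,0],[0,0,0],-1]]}}

```text
time: 14.65
tool_pos: [0.6083, 0.0426, 0.1016]
tool_rot: [-0.576, 0.576, -0.411, 0.41]
contact_force: [-1.2, -0.4, -0.5]
gripper_width: 1.0
```

```bash
python3 st.py
```

```text
t 14.65 pos [0.6083 0.0426 0.1016] F [-1.2 -0.4 -0.5] M [-0.001 -0.011  0.002] w 1.0 yaw cw 70.99
```

Free of contact. Rising straight up, then turning back and moving over for the check view.

Request:
{"method": "drive_tool", "body": {"motion": [[[0,-0.2,0],[0,0,0],-1],[[0,-0.5,0],[0,0,0],-1],[[0,-0.8,0],[0,0,0],-1],[[0,-1,0],[0,0,0],-1],[[0,-1,0],[0,0,0],-1],[[0,-1,0],[0,0,0],-1],[[0,-1,0],[0,0,0],-1],[[0,-1,0],[0,0,0],-1],[[0,-1,0],[0,0,0],-1],[[0,0,0],[0,-0.6,0],-1],[[0,0,0],[0,-1,0],-1],[[0,0,0],[0,-1,0],-1]]}}

```text
time: 15.85
tool_pos: [0.6088, 0.0425, 0.2913]
tool_rot: [0.619, -0.619, 0.341, -0.342]
contact_force: [-0.4, -0.8, -0.3]
gripper_width: 1.004
```

Request:
{"method": "drive_tool", "body": {"motion": [[[0,0,0],[0,-1,0],-1],[[0,0,0],[0,-1,0],-1],[[0,0,0],[0,-1,0],-1],[[0,0,0],[0,-1,0],-1],[[0,0,0],[0,-1,0],-1],[[0,0,0],[0,-1,0],-1],[[0,0,0],[0,-1,0],-1],[[0,0,0],[0,-1,0],-1],[[0,0,0],[0,-1,0],-1],[[0,0,0],[0,-1,0],-1],[[0,0,0],[0,-1,0],-1],[[0,0,0],[0,-0.6,0],-1]]}}

```text
time: 17.05
tool_pos: [0.6086, 0.0425, 0.2909]
tool_rot: [-0.707, 0.707, 0.002, -0.0]
contact_force: [0.3, 0.9, 0.4]
gripper_width: 1.002
```

Request:
{"method": "drive_tool", "body": {"motion": [[[0,0,0.6],[0,0,0],-1],[[0.3,0,1],[0,0,0],-1],[[0.3,0,0.7],[0,0,0],-1],[[0,0,0],[0,0,0],-1],[[0,0,0],[0,0,0],-1],[[0,0,0],[0,0,0],-1]]}}

```text
time: 17.65
tool_pos: [0.6234, 0.0998, 0.2894]
tool_rot: [-0.707, 0.707, -0.0, 0.0]
contact_force: [0.8, -0.2, 0.8]
gripper_width: 1.001
```

```bash
python3 st.py; python3 - <<'E'
from plant import manip
from h import *
from gv import warp
s=manip.state();f=manip.grab_frame("wrist");T=wpose(s['tool_pos'],Rt(s).as_matrix(),f['T_tool_cam']);P=cloud(f,T)
m=(f['range_z']>0)&(abs(P[...,2]-.19)<.012)&(np.hypot(P[...,0]-.609,P[...,1]-.0415)<.02)
print('knob top z',np.median(P[m][:,2]),m.sum())
f0=np.load('w2.npz');T0=wpose(f0['pos'],f0['rot'],f0['T_tool_cam']);P0=cloud(f0,T0);m=(f0['range_z']>0)&(abs(P0[...,2]-.19)<.012)&(np.hypot(P0[...,0]-.609,P0[...,1]-.0415)<.02);print('before',np.median(P0[m][:,2]))
o=np.zeros((400,800,3),np.uint8);o[:,:400]=warp(f,T);o[:,400:]=f['img'][:,130:530];cv2.imwrite('pics/g9.png',o)
g=manip.grab_frame('scene');a=np.load('s1.npz')
d=cv2.absdiff(g['img'],a['img']).max(-1)>60
n,l,st,c=cv2.connectedComponentsWithStats(d.astype(np.uint8))
print([(st[i].tolist()) for i in range(1,n) if st[i,4]>8])
E
```

```text
t 17.65 pos [0.6234 0.0998 0.2894] F [ 0.8 -0.2  0.8] M [ 0.011 -0.018 -0.032] w 1.001 yaw cw 0.02
knob top z 0.1874275819459435 1295
before 0.1873649342833711
[[326, 0, 20, 54, 719], [360, 38, 59, 163, 3524], [326, 50, 4, 6, 12], [324, 62, 7, 3, 9], [331, 88, 31, 110, 1898], [189, 117, 30, 3, 31], [186, 134, 6, 3, 10], [223, 136, 5, 34, 88], [186, 138, 9, 59, 284], [222, 171, 3, 12, 21], [218, 191, 20, 55, 557], [190, 201, 9, 10, 53], [161, 228, 26, 42, 698], [190, 229, 11, 17, 94], [207, 232, 9, 17, 97], [238, 236, 10, 12, 92], [243, 238, 32, 41, 627], [206, 267, 21, 4, 58], [183, 269, 15, 4, 44], [224, 270, 22, 6, 105]]
```

View pics/g9.png

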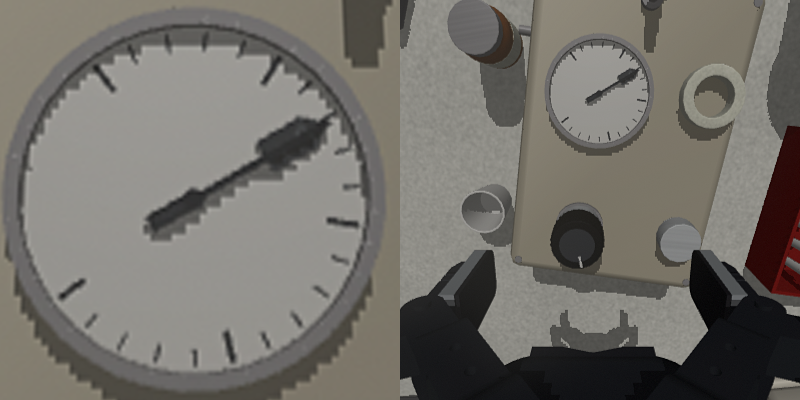

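The needle lies along the set hand, the knob top is back at its original height (0.1874 against 0.1874), and nothing else has moved. Handing in.

```bash
python3 -c "
from plant import manip
print(manip.job_done())"
```

```text
the job is handed in; nothing more can be done
None
```

The suction unit is set and locked: the gauge's slim needle now lies along the set hand, the knob is fully home, and the gripper has let go. It took about 18 s of the 54 s.

- **Turning:** I pulled the knob up about 6–7 mm, which took about 5 N. I turned it 69° clockwise, until the two hands coincided in the camera view.
- **Locking:** On the way down it landed tooth on tooth. I felt for the gap under at most 9 N, and it dropped in after a 2° turn, at 71°. It met the stop, and I stopped pressing at 12.6 N, with no noticeable twist on the locked knob.
- **Last checks:** The knob's top is back at its starting height (0.1874 m before and after). The wrist force is about zero with the robot clear of everything. The before and after scene pictures differ only in the arm and its shadow.

**What disagreed:** The camera's depth readings put the finger ends about 40 mm short of the stated tool point. My first attempt to grip therefore closed above the knob and touched its top with about 3 N. I lifted off, went 40 mm lower and gripped it properly. Cameras also differed by a few millimetres on where the knob stands, which did not affect the result.

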